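# Clamp a sample tin in the press with the inner knob only

## Robot

A 7-joint arm with a two-finger parallel gripper is mounted at the origin on the work surface; the furniture and walls round the work are solid. World frame = base frame: x ahead of the robot, y to its left, z up, the work surface at z = 0. Lengths are in m, angles in rad, forces in N, time in s.
With the tool pointing down it reaches from about 0.425 to 0.875 m from the base axis. Payload 8.4 kg.
Tool frame: the origin (TCP) lies on the mounting face of the last link; the fingertips stand 173 mm ahead of it and the grasp point (between the pads) lies 155 mm ahead of it (manip.grasp_offset is the distance from the TCP to the grasp point, in m); z points along the fingers, y is the line along which they close (so a half turn about z gives the same grasp; the last joint's range is limited). The gripper opens to 85 mm and grips with 20 to 120 N. Pads are 22 mm wide; open, the fingers measure 114 mm over their backs; the gripper's body (76 mm by 85 mm) begins 54 mm behind the grasp point. The pads swing forward as they close: fully open they stand 13 mm farther back than shut.
Start: joints at [1.214, 0.333, 0.04, 1.465, -0.013, 1.343, -0.059], TCP at [0.166, -0.629, 0.405] pointing down, gripper open.
Joint ranges: [-2.58, 2.58], [-0.38, 2.09], [-1.3, 1.39], [0.25, 2.4], [-1.5, 4.64], [0.08, 2.09], [-2.65, 2.65]. Speed limits (rad/s): [2.22, 2.22, 2.79, 2.79, 3.14, 3.14, 3.14].

## Interface

Orientations are given as a 3x3 rotation matrix whose columns are the frame's x, y, z axes.
In Python, from station import manip gives the robot as it stands.
- The arm moves only by the shell command python3 -m jog 'ROWS' [FORCE]. ROWS is JSON, a list that holds one entry, the list of rows, each a list of 5 numbers: the finger opening in mm, from 0 to 85.4, then the shift along the tool's x, y, z in mm, then the turn about the tool's z in degrees. In form: [[[jaw, dx, dy, dz, turn], ...]]. A call has 1 to 5 rows; each row is the pose to reach, as a shift and turn from the pose commanded when the call began, along the tool's axes at that moment; what a row does not reach only later rows make up. A row lasts 1/10 s, in which the tool goes at most 50 mm and 8.59 degrees, less where a joint would pass 70% of its speed; a pose out of reach is approached as far as the arm can. A call with a gripper value outside its range is refused whole. The fingers move at their own pace and stop on an object; FORCE is the grip in N (left out, the last holds). Time passes only in rows, so rows that repeat a pose let the fingers close. It gives the time, the measured TCP pose, the force, the opening and the grip force at its end, in the units of the state.
- manip.get_obs(): the state, without advancing time (a new reading comes with each control period).
- manip.get_image(name): name is "side" or "top" or "wrist"; returns the picture (420x560x3 uint8, red, green, blue); there is no depth.
- manip.calibration(name): a dict with "K" (3x3 intrinsics, pixels), "k1" (the pictures are not rectified: a ray, as slopes to the right and down, at radius r is drawn at 1 + k1 r^2 times it, then the intrinsics apply), "view" (4x4, takes a point from world to camera coordinates); the wrist camera has in their place "T_tool_cam" (4x4, takes a point from camera to tool coordinates, whose origin is the TCP and whose axes are the flange's). Camera axes: x right, y down, z forward; pixel columns grow to the right and rows downward; lengths in m; the calibration is good to about 2 mm. A picture is of the moment at which its call begins: read the wrist's pose just before it. calibration takes no time and is no camera call.
- manip.close_job(): hands the job in; it is judged then, once.
The state is a dict: "clock": time; "qpos": joint angles; "joint_velocities": joint speeds; "joint_torque": joint torques, N m; "eef_pos": TCP position; "orientation": TCP orientation; "contact_force": force on the tool from outside, world axes, zero at the start; "torque": the same for the moment, N m; "grip_width": finger opening in m; "gripper_force": force on a finger pad.
Only numpy, scipy, OpenCV 4.12 (cv2) and the standard library are available. Lean on these libraries where they do the work, as an engineer would, in place of code of your own. Each camera call takes 0.05 s, during which the arm holds its last target. There are 200 camera calls.

## Task

Set the lidded moisture tin in the round nest of the sample press's tray, push the tray fully home under the plunger, then turn only the small inner knob clockwise until the plunger bears on the lid with about 12 N, and let go. The outer graduated ring below the knob holds this batch's setting: do not turn it, do not crush the lid, and leave the other things on the bench where they are.

Things in the scene. Friction and masses are not known exactly. Their poses are not given: they have to be found in the camera images.
- tin_center (a point): centre, half-way up, of the closed aluminium moisture tin: 60 mm diameter body, 62 mm flat lid, 24 mm high, loose on the bench (the open dish without a lid is another thing)
- nest (a point): centre of the floor of the round nest in the aluminium tray of the press; the nest is 64 mm wide and 7 mm deep, so a seated tin has its centre 12 mm above this point and stands 17 mm out of the tray. Its x axis points the way the tray slides home, along the bench, z up
- tray (a joint): how far the tray has been pushed in, m: near 0 pulled out to the front, 0.110 fully home against its stop with the nest under the plunger; it slides with 2 N of friction and stays where it is left
- tray_handle (a point): middle of the front (outer) face of the upright handle plate at the front end of the tray: plate 44 mm wide, 8 mm thick, its top edge 15.5 mm above this point. It lies 88 mm in front of the nest centre; push it along the nest's x axis
- press: grey cast base of the press, fixed to the bench, 215 x 116 mm; origin at the bench right under the screw axis; its x axis points from the front (tray) to the back (column), the way the tray goes home; z up
- press_head: grey head of the press: a column behind the screw axis and an arm 78 mm wide that reaches 36 mm in front of that axis, top at 118 mm above the bench, with ring and knob on top and the plunger below. Origin and axes as those of the base
- knob_grip (a point): middle of the small inner knob on top of the head, on the vertical screw axis: black, round, fluted, 24 mm diameter, 14 mm high (7 mm above to 7 mm below this point). Clockwise from above lowers the plunger by 8 mm per radian. Turning it free takes about 0.2 N m; it stays where it is left
- plunger_bush (a point): lower mouth of the brass bush under the arm of the head, on the screw axis, fixed. The steel plunger comes out here, with a 44 mm disc foot. The gap between foot and lid of a tin brought home is not known: 1 to 10 mm. From first touch, springs in the foot (8 N per mm) load the lid, 64 N per radian of knob, and the knob stiffens by 0.5 N m per radian: 12 N comes 0.19 rad after first touch, torque up by 0.1 N m
- ring (a joint): angle of the outer graduated ring, rad, clockwise from above; it turns very easily (0.03 N m) and must stay at its start value
- ring_rim (a point): a point on the top edge of the outer ring, 24.5 mm from the screw axis. The ring is 49 mm in diameter with a 60 mm graduated skirt, concentric with the knob; its flat top lies 10 mm below the middle of the knob, so 3 mm under the knob
- tin_open: bystander: open aluminium dish without lid, 60 mm diameter, 21 mm high; origin at the centre of its underside
- weight_200: bystander: largest of three brass weights, 32 mm diameter, 52 mm high; origin at the centre of its underside
- weight_100: bystander: middle brass weight, 26 mm diameter, 42 mm high; origin at the centre of its underside
- weight_50: bystander: smallest brass weight, 21 mm diameter, 33 mm high; origin at the centre of its underside
- stopwatch: bystander: bench timer, 60 x 60 x 18 mm; origin at the centre of its underside

How it is judged:
By the outcome, as a careful person would: the job done as asked, in the order asked, and still so for the second after the job is handed in, with the robot touching nothing.
It also fails if it takes over 72 s, if anything falls off the work surface, if the arm or the gripper's body presses on something with over 40 N, if the wrist force passes 120 N, or if a joint passes its speed limit or range.

## Working session

There is one attempt and no reset: what is moved stays moved. The work goes in short steps, Python scripts to look and compute and a shell command to move; the robot and the scene stay as the last step left them, time stands still between calls to the robot, and variables do not carry over. Pictures are saved under pics/ and viewed, at most 10 in all, crops included, and the job is handed in when it is done.

```bash
ls; mkdir -p pics; cat > h.py <<'E'
import numpy as np, cv2
from station import manip
def save(n,f):
    im=manip.get_image(n); cv2.imwrite(f'pics/{f}.png',im[:,:,::-1]); return im
def cam(n,obs=None):
    c=manip.calibration(n); K=np.array(c['K']); k1=c['k1']
    if n=='wrist':
        o=obs or manip.get_obs(); T=np.eye(4); T[:3,:3]=np.array(o['orientation']).reshape(3,3); T[:3,3]=o['eef_pos']
        V=np.linalg.inv(T@np.array(c['T_tool_cam']))
    else: V=np.array(c['view'])
    return K,k1,V
def proj(n,P,obs=None):
    K,k1,V=cam(n,obs); P=np.atleast_2d(P); p=P@V[:3,:3].T+V[:3,3]; s=p[:,:2]/p[:,2:]
    s=s*(1+k1*(s**2).sum(1,keepdims=True)); return s@K[:2,:2].T+K[:2,2]
def ray(n,uv,obs=None):
    K,k1,V=cam(n,obs); d=cv2.undistortPoints(np.array([[uv]],float),K,np.array([k1,0,0,0,0.]))[0,0]
    R=V[:3,:3]; return -R.T@V[:3,3], R.T@np.array([d[0],d[1],1])
def atz(n,uv,z,obs=None):
    o,d=ray(n,uv,obs); return o+d*(z-o[2])/d[2]
E
python3 - <<'E'
from h import *
o=manip.get_obs(); print(o)
for n in ('top','side','wrist'): save(n,n+'0'); print(n,manip.calibration(n))
E
```

```text
pics
{'clock': 0.0, 'qpos': array([ 1.21382579,  0.33391305,  0.03988964,  1.46628067, -0.01337413,
        1.34329921, -0.05846917]), 'joint_velocities': array([ 2.29884955e-03,  4.03992915e-04, -1.04744404e-04,  2.20629631e-04,
       -2.97468583e-04,  9.79667058e-05, -1.04194229e-03]), 'joint_torque': array([-1.00478184e-03, -6.58554769e+01,  1.36528585e+00, -4.05562842e+01,
        1.67206570e-02,  1.25223293e-02,  2.86478723e-05]), 'eef_pos': array([ 0.16563355, -0.6283589 ,  0.40381527]), 'orientation': array([[ 9.66959576e-01,  2.54929154e-01, -5.51774969e-04],
       [ 2.54929712e-01, -9.66958362e-01,  1.53873065e-03],
       [-1.41276118e-04, -1.62855417e-03, -9.99998664e-01]]), 'contact_force': array([ 0.00735658, -0.62112669,  0.18007409]), 'torque': array([0.05100345, 0.00303303, 0.00835613]), 'gripper_force': 0.0, 'grip_width': 0.08558598028911843}
top {'K': array([[533.78601676,   0.        , 280.72098028],
       [  0.        , 533.78601676, 211.15754893],
       [  0.        ,   0.        ,   1.        ]]), 'k1': -0.1066775428300954, 'view': array([[ 0.00977998, -0.99
[... 517 characters left out ...]
-0.63638914,  0.38147475],
       [ 0.41467169, -0.48274172, -0.7713675 ,  0.8604093 ],
       [ 0.        ,  0.        ,  0.        ,  1.        ]])}
wrist {'K': array([[342.51587357,   0.        , 278.1679078 ],
       [  0.        , 342.51587357, 208.66716914],
       [  0.        ,   0.        ,   1.        ]]), 'k1': 0.01648867274759035, 'T_tool_cam': array([[-3.13098748e-04, -9.66375755e-01, -2.57133820e-01,
         6.52670957e-02],
       [ 9.99999730e-01, -1.31623100e-04, -7.22974871e-04,
        -1.17037405e-03],
       [ 6.64820637e-04, -2.57133977e-01,  9.66375536e-01,
         3.11392797e-02],
       [ 0.00000000e+00,  0.00000000e+00,  0.00000000e+00,
         1.00000000e+00]])}
```

View pics/top0.png

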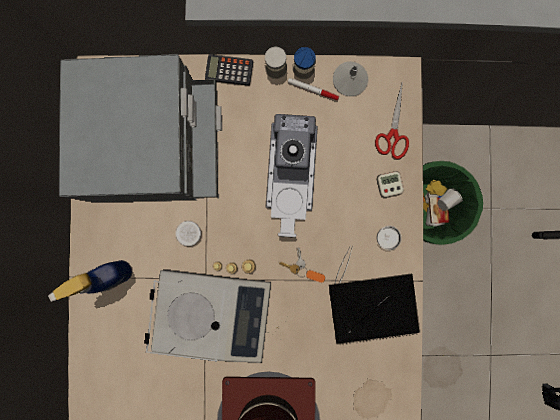

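View pics/side0.png

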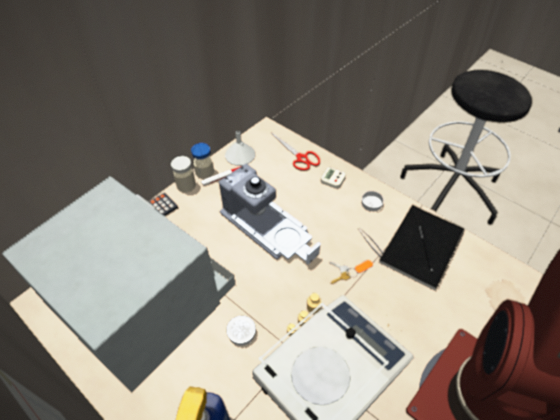

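```bash
python3 - <<'E'
from h import *
im=cv2.imread('pics/top0.png'); 
a=cv2.resize(im[100:250,250:340],None,fx=4,fy=4,interpolation=cv2.INTER_CUBIC)
b=cv2.resize(im[215:255,168:213],None,fx=8,fy=8,interpolation=cv2.INTER_CUBIC)
c=np.zeros((600,720,3),np.uint8); c[:,:360]=a; c[:320,360:]=b
cv2.imwrite('pics/crop1.png',c)
for n,uv,z in (('tin_top',(188,233.5),.024),('dish',(388,238),.021),('knobtop',(293,149),.13),('nest',(290,203),.03),('handle',(287,236),.04),('w1',(217,266),.03),('w3',(249,266),.05)): print(n,atz('top',uv,z).round(4))
print(atz('side',(241,329),.024),atz('side',(255,182),.13),atz('side',(288,237),.03))
E
```

```text
tin_top [0.4719 0.2028 0.024 ]
dish [ 0.4655 -0.2913  0.021 ]
knobtop [ 0.6664 -0.0535  0.13  ]
nest [ 0.5493 -0.0484  0.03  ]
handle [ 0.4683 -0.0418  0.04  ]
w1 [0.3931 0.1289 0.03  ]
w3 [0.3951 0.049  0.05  ]
[0.4697562  0.20434587 0.024     ] [ 0.66798911 -0.05943609  0.13      ] [ 0.54858069 -0.04294946  0.03      ]
```

View pics/crop1.png

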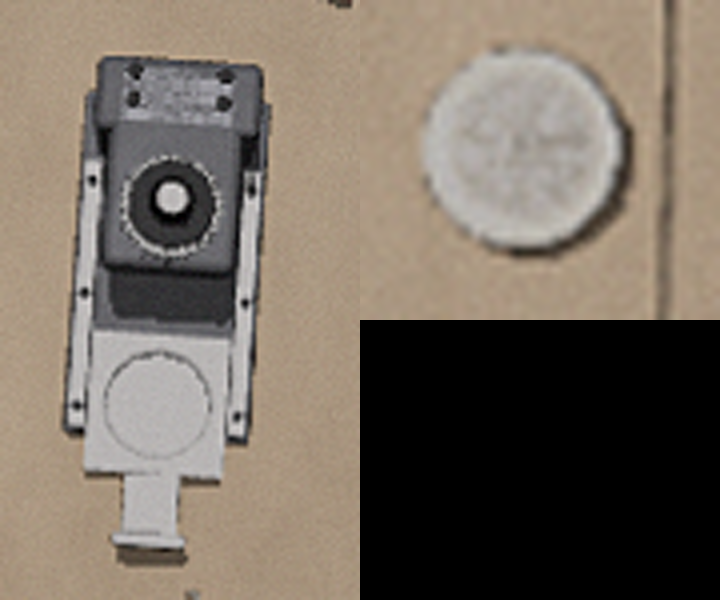

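```bash
python3 - <<'E'
from h import *
for uv in ((130,386),(215,308),(230,287)): print(atz('side',uv,0).round(3))
E
python3 -m jog '[[[85,40,-20,0,-8],[85,80,-40,0,-16],[85,120,-60,0,-24],[85,160,-80,0,-32],[85,200,-100,0,-40]]]'
```

```text
[0.562 0.438 0.   ]
[0.559 0.2   0.   ]
[0.571 0.139 0.   ]
clock: 0.65
eef_pos: [0.3347, -0.4793, 0.4046]
orientation: [[0.572, 0.82, -0.0], [0.82, -0.572, 0.0], [0.0, -0.0, -1.0]]
contact_force: [0.3, -0.8, -1.0]
grip_width: 0.0852
gripper_force: 0.0
```

```bash
python3 -m jog '[[[85,48,0,0,-6],[85,96,0,0,-12],[85,144,0,0,-18],[85,192,0,0,-24],[85,240,0,0,-30]]]'
python3 -m jog '[[[85,48,0,0,0],[85,96,0,0,0],[85,144,0,0,0],[85,192,0,0,0],[85,240,0,0,0]]]'
```

```text
clock: 1.15
eef_pos: [0.4727, -0.283, 0.4047]
orientation: [[0.087, 0.996, -0.0], [0.996, -0.087, -0.0], [-0.0, -0.0, -1.0]]
contact_force: [1.0, -0.6, 0.1]
grip_width: 0.085
gripper_force: 0.0
clock: 1.65
eef_pos: [0.4936, -0.0438, 0.4047]
orientation: [[0.091, 0.996, 0.0], [0.996, -0.091, -0.0], [-0.0, 0.0, -1.0]]
contact_force: [0.2, 0.0, 0.6]
grip_width: 0.0851
gripper_force: 0.0
```

```bash
python3 - <<'E'
from h import *
o=manip.get_obs(); print(o['eef_pos']); np.savez('pics/w1.npz',eef_pos=o['eef_pos'],orientation=o['orientation']); save('wrist','w1')
E
python3 -m jog '[[[85,48,-9,10,0],[85,96,-18,20,0],[85,144,-27,30,0],[85,192,-36,40,0],[85,240,-45,50,0]]]'
python3 - <<'E'
from h import *
o=manip.get_obs(); print(o['eef_pos']); np.savez('pics/w2.npz',eef_pos=o['eef_pos'],orientation=o['orientation']); save('wrist','w2')
a=cv2.imread('pics/w1.png'); b=cv2.imread('pics/w2.png')
cv2.imwrite('pics/w12.png',np.hstack([a[:,80:480],b[:,80:480]]))
E
```

```text
[ 0.49358968 -0.04384758  0.40473847]
clock: 2.2
eef_pos: [0.4705, 0.1988, 0.3545]
orientation: [[0.092, 0.996, 0.001], [0.996, -0.092, -0.0], [-0.0, 0.001, -1.0]]
contact_force: [1.0, -1.4, -0.8]
grip_width: 0.085
gripper_force: 0.0
[0.47049567 0.19877716 0.35449214]
```

View pics/w12.png

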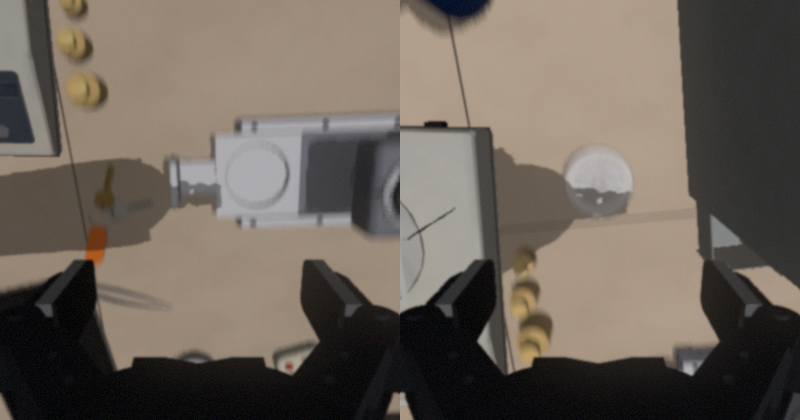

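```bash
cat >> h.py <<'E'
def ld(f):
    d=np.load(f'pics/{f}.npz'); return {'eef_pos':d['eef_pos'],'orientation':d['orientation']}
E
python3 - <<'E'
from h import *
def circ(f,c,r0,r1,p2=20):
    g=cv2.cvtColor(cv2.imread(f'pics/{f}.png'),cv2.COLOR_BGR2GRAY); x0,y0=c[0]-60,c[1]-60
    q=cv2.HoughCircles(cv2.GaussianBlur(g[y0:y0+120,x0:x0+120],(3,3),0),cv2.HOUGH_GRADIENT_ALT,1,100,param1=120,param2=.3,minRadius=r0,maxRadius=r1)
    return None if q is None else q[0]+np.array([x0,y0,0])
o1,o2=ld('w1'),ld('w2')
t=circ('w2',(279,181),28,40); n=circ('w1',(336,175),25,38); print(t,n)
for uv in ((t[0][:2] if t is not None else (279,181)),): print('tin',atz('wrist',uv,.024,o2))
for uv in ((n[0][:2] if n is not None else (336,175)),(336,175)):
  for z in (.02,.03,.04): print('nest',atz('wrist',uv,z,o1))
# triangulate nest with top cam
A=[];B=[]
for cn,uv,ob in (('wrist',n[0][:2] if n is not None else (336,175),o1),('top',(289.25,201),None),('side',(288,237),None)):
    o,d=ray(cn,uv,ob); d/=np.linalg.norm(d); P=np.eye(3)-np.outer(d,d); A.append(P);B.append(P@o)
print('tri',np.linalg.solve(sum(A),sum(B)),np.linalg.solve(A[0]+A[2],B[0]+B[2]))
print('scale edge',atz('wrist',(173,200),.06,o2),atz('wrist',(173,200),.0,o2))
print('handle top',atz('wrist',(250,180),.04,o1), 'dir', atz('wrist',(320,135),.02,o1),atz('wrist',(460,130),.02,o1))
E
```

```text
[[276.         182.          33.90927124]] [[339.         174.          31.27848625]]
tin [0.46971007 0.20993178 0.024     ]
nest [ 0.55741108 -0.04031181  0.02      ]
nest [ 0.5557698  -0.03854462  0.03      ]
nest [ 0.55412853 -0.03677744  0.04      ]
nest [ 0.55425771 -0.04107206  0.02      ]
nest [ 0.55270562 -0.03928338  0.03      ]
nest [ 0.55115353 -0.03749469  0.04      ]
tri [ 0.55473333 -0.04469641  0.0216897 ] [ 0.55274515 -0.04141784  0.02823974]
scale edge [0.38826286 0.2096682  0.06      ] [0.36819706 0.19710747 0.        ]
handle top [ 0.46652172 -0.03467318  0.04      ] dir [0.54011898 0.0011141  0.02      ] [ 0.67990287 -0.00715295  0.02      ]
```

```bash
python3 -m jog '[[[85,3,0,35,0],[85,6,0,70,0],[85,6,0,105,0],[85,6,0,110,0],[85,6,0,110,0]]]'
python3 - <<'E'
from h import *
o=manip.get_obs(); print(o['eef_pos']); np.savez('pics/w3.npz',eef_pos=o['eef_pos'],orientation=o['orientation']); save('wrist','w3')
im=cv2.imread('pics/w3.png')
p=proj('wrist',[[.47,.206,.024]]+[[.47+.031*np.cos(a),.206+.031*np.sin(a),.024] for a in np.linspace(0,6.28,60)],o)
for q in p: cv2.circle(im,tuple(int(v) for v in q.round()),1,(0,0,255),-1)
cv2.imwrite('pics/w3o.png',im); print(p[0])
E
```

```text
clock: 2.75
eef_pos: [0.4714, 0.203, 0.2444]
orientation: [[0.091, 0.996, -0.002], [0.996, -0.091, -0.0], [-0.0, -0.002, -1.0]]
contact_force: [1.2, 0.7, -0.0]
grip_width: 0.0849
gripper_force: 0.0
[0.4714015  0.20303685 0.24444098]
[276.39638733 230.27485992]
```

View pics/w3o.png

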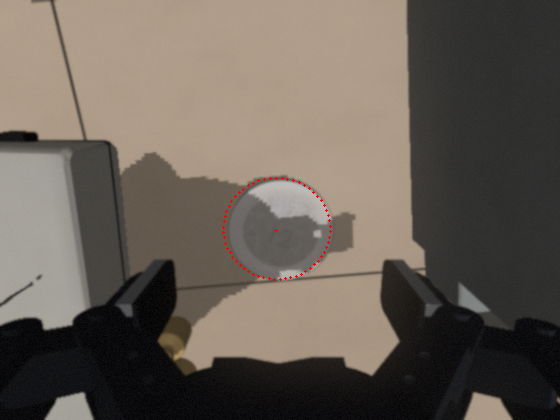

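```bash
python3 -m jog '[[[85,3,-1.5,30,0],[85,3,-1.5,55,0],[85,3,-1.5,66,0],[85,3,-1.5,66,0],[80,3,-1.5,66,0]]]' 25
python3 -m jog '[[[55,0,0,0,0],[55,0,0,0,0],[55,0,0,0,0],[55,0,0,0,0],[55,0,0,0,0]]]' 25
```

```text
clock: 3.3
eef_pos: [0.4711, 0.2067, 0.1803]
orientation: [[0.091, 0.996, 0.002], [0.996, -0.091, 0.001], [0.001, 0.002, -1.0]]
contact_force: [0.1, 0.1, 1.0]
grip_width: 0.0798
gripper_force: 0.0
clock: 3.8
eef_pos: [0.471, 0.2068, 0.1804]
orientation: [[0.091, 0.996, 0.002], [0.996, -0.091, 0.0], [0.0, 0.002, -1.0]]
contact_force: [-1.1, -1.6, 8.4]
grip_width: 0.0606
gripper_force: 25.1
```

```bash
python3 -m jog '[[[55,0,0,-5,0],[55,0,0,-20,0],[55,0,0,-50,0],[55,0,0,-80,0],[55,0,0,-80,0]]]'
python3 - <<'E'
from h import *
o=manip.get_obs(); print(o['eef_pos'],o['contact_force']); np.savez('pics/w4.npz',eef_pos=o['eef_pos'],orientation=o['orientation']); save('wrist','w4')
save('side','side4')
im=cv2.imread('pics/w4.png')
R=np.array(o['orientation']);
zt=o['eef_pos'][2]-.1803+.024; print(zt)
c0=np.array([.4705,.206,zt]); 
for q in proj('wrist',[c0]+[c0+.031*np.array([np.cos(a),np.sin(a),0]) for a in np.linspace(0,6.28,60)],o): cv2.circle(im,tuple(int(v) for v in q.round()),1,(0,0,255),-1)
s=cv2.imread('pics/side4.png'); u,v=proj('side',[c0])[0].astype(int); print(u,v)
s=cv2.resize(s[v-50:v+50,u-40:u+40],None,fx=4.2,fy=4.2,interpolation=cv2.INTER_CUBIC)
cv2.imwrite('pics/w4o.png',np.hstack([im[:,60:500],s[:420]]))
E
```

```text
clock: 4.3
eef_pos: [0.4715, 0.2076, 0.2636]
orientation: [[0.091, 0.996, 0.007], [0.996, -0.091, 0.002], [0.003, 0.006, -1.0]]
contact_force: [0.9, 0.0, -1.0]
grip_width: 0.0606
gripper_force: 27.4
[0.47154358 0.20758616 0.26364889] [ 0.8762812   0.00436717 -0.95857197]
0.10734888704379536
237 311
```

View pics/w4o.png

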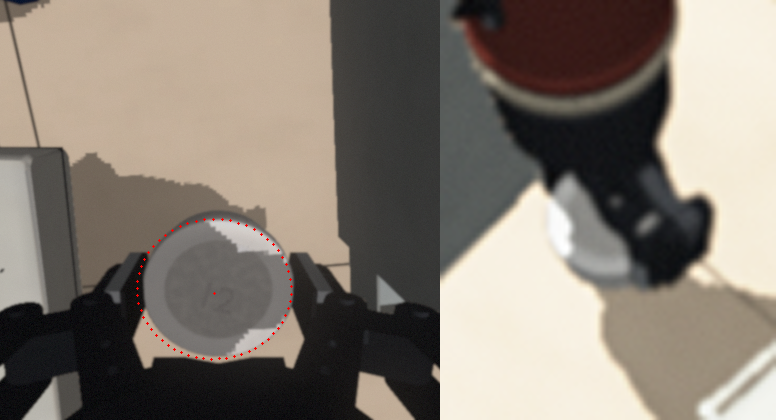

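```bash
python3 -m jog '[[[55,-30,10,-10,0],[55,-65,22,-20,0],[55,-100,35,-20,0],[55,-135,48,-20,0],[55,-170,62,-20,0]]]'
python3 -m jog '[[[55,-35,12,0,0],[55,-70,25,0,0],[55,-105,37,0,0],[55,-128,46,0,0],[55,-128,46,0,0]]]'
python3 - <<'E'
from h import *
o=manip.get_obs(); print(o['eef_pos'],o['contact_force'],o['orientation']); np.savez('pics/w5.npz',eef_pos=o['eef_pos'],orientation=o['orientation']); save('wrist','w5')
im=cv2.imread('pics/w5.png')
c0=np.array([.5555,-.044,.027]) 
for q in proj('wrist',[c0]+[c0+.032*np.array([np.cos(a),np.sin(a),0]) for a in np.linspace(0,6.28,60)],o): cv2.circle(im,tuple(int(v) for v in q.round()),1,(0,0,255),-1)
cv2.imwrite('pics/w5o.png',im)
E
```

```text
clock: 4.9
eef_pos: [0.5162, 0.0299, 0.2781]
orientation: [[0.091, 0.996, -0.001], [0.996, -0.091, -0.0], [-0.0, -0.001, -1.0]]
contact_force: [0.4, 0.7, -0.9]
grip_width: 0.0606
gripper_force: 27.4
clock: 5.4
eef_pos: [0.5506, -0.1046, 0.2774]
orientation: [[0.097, 0.995, -0.002], [0.995, -0.097, -0.001], [-0.001, -0.002, -1.0]]
contact_force: [-0.3, -0.6, -0.3]
grip_width: 0.061
gripper_force: 27.4
[ 0.55056064 -0.1046081   0.27744933] [-0.31613475 -0.56356937 -0.27701354] [[ 9.69013302e-02  9.95292038e-01 -1.97246953e-03]
 [ 9.95293688e-01 -9.69026609e-02 -5.90405023e-04]
 [-7.78762966e-04 -1.90597545e-03 -9.99997880e-01]]
```

View pics/w5o.png

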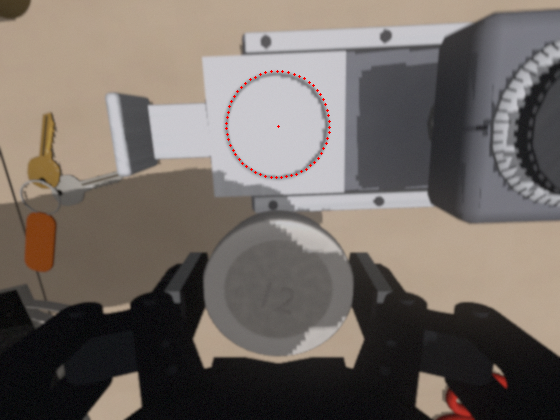

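```bash
python3 - <<'E'
from h import *
from scipy.optimize import least_squares
o=ld('w5'); g=cv2.GaussianBlur(cv2.cvtColor(cv2.imread('pics/w5.png'),cv2.COLOR_BGR2GRAY),(0,0),1).astype(float)
A=np.linspace(0,2*np.pi,180,endpoint=False)
from scipy.ndimage import map_coordinates
def prof(c,r):
    p=proj('wrist',[[c[0]+r*np.cos(a),c[1]+r*np.sin(a),c[2]] for a in A],o); return map_coordinates(g,[p[:,1],p[:,0]],order=1)
best=[]
for z in (.022,.027,.032):
  for x in np.arange(.548,.564,.0005):
    for y in np.arange(-.052,-.036,.0005):
      # rim is a dark line: score = mean of 2nd derivative
      c=(x,y,z); s=np.median(.5*(prof(c,.0295)+prof(c,.0345))-prof(c,.032)); best.append((s,*c))
for z in (.022,.027,.032): print(max(b for b in best if b[3]==z))
# rails: lines in image
e=cv2.Canny(g.astype(np.uint8),40,100); L=cv2.HoughLinesP(e,1,np.pi/360,50,minLineLength=70,maxLineGap=8)
for l in L[:,0]:
    if l[1]<235 and l[3]<235 and abs(l[3]-l[1])<30:
        a,b=atz('wrist',l[:2],.025,o),atz('wrist',l[2:],.025,o); print(l,np.degrees(np.arctan2(b[1]-a[1],b[0]-a[0])).round(2),a[1].round(4),b[1].round(4))
cr=cv2.resize(cv2.imread('pics/w5.png')[40:230,90:350],None,fx=3,fy=3,interpolation=cv2.INTER_CUBIC); cv2.imwrite('pics/w5c.png',cr)
E
```

```text
Traceback (most recent call last):
  File "h.py", line 13, in proj
    K,k1,V=cam(n,obs); P=np.atleast_2d(P); p=P@V[:3,:3].T+V[:3,3]; s=p[:,:2]/p[:,2:]
           ~~~^^^^^^^
  File "h.py", line 6, in cam
    c=manip.calibration(n); K=np.array(c['K']); k1=c['k1']
ValueError: time passes only in moves, steps and waits
```

```bash
sed -i 's/^from station import manip/from station import manip\nimport functools\ncal=functools.lru_cache(None)(lambda n: manip.calibration(n))/; s/c=manip.calibration(n)/c=cal(n)/' h.py
python3 - <<'E'
from h import *
from scipy.ndimage import map_coordinates
o=ld('w5'); g=cv2.GaussianBlur(cv2.cvtColor(cv2.imread('pics/w5.png'),cv2.COLOR_BGR2GRAY),(0,0),1).astype(float)
A=np.linspace(0,2*np.pi,120,endpoint=False); C=np.c_[np.cos(A),np.sin(A),0*A]
def prof(c,r):
    p=proj('wrist',np.array(c)+r*C,o); return map_coordinates(g,[p[:,1],p[:,0]],order=1)
for z in (.022,.027,.032):
  print(max((np.median(.5*(prof((x,y,z),.0295)+prof((x,y,z),.0345))-prof((x,y,z),.032)),x,y,z) for x in np.arange(.548,.564,.0005) for y in np.arange(-.052,-.036,.0005)))
e=cv2.Canny(g.astype(np.uint8),40,100); L=cv2.HoughLinesP(e,1,np.pi/360,50,minLineLength=70,maxLineGap=8)
for l in L[:,0]:
    if l[1]<235 and l[3]<235 and abs(l[3]-l[1])<30:
        a,b=atz('wrist',l[:2],.025,o),atz('wrist',l[2:],.025,o); print(l,np.degrees(np.arctan2(b[1]-a[1],b[0]-a[0])).round(2),a[1].round(4),b[1].round(4))
cr=cv2.resize(cv2.imread('pics/w5.png')[40:230,90:350],None,fx=3,fy=3,interpolation=cv2.INTER_CUBIC); cv2.imwrite('pics/w5c.png',cr)
E
```

```text
(np.float64(43.59224676555658), np.float64(0.5539999999999994), np.float64(-0.04499999999999999), 0.022)
(np.float64(32.88941576895607), np.float64(0.5529999999999995), np.float64(-0.04449999999999999), 0.027)
(np.float64(8.66494513454036), np.float64(0.5559999999999992), np.float64(-0.04449999999999999), 0.032)
[256 194 343 191] -3.55 -0.086 -0.0895
[326 195 426 191] -3.23 -0.0911 -0.0948
[140 175 210 167] 1.0 -0.0661 -0.0653
[472 223 544 221] -3.81 -0.1199 -0.1231
```

View pics/w5c.png

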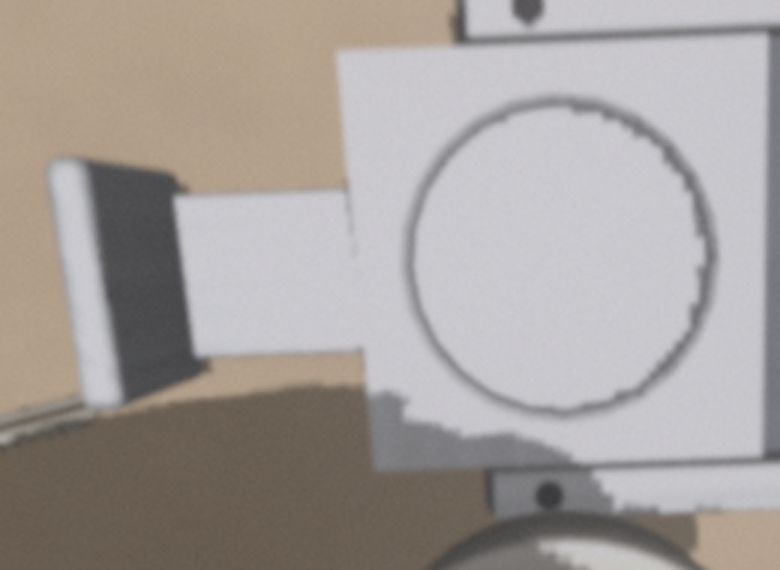

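```bash
python3 - <<'E'
from h import *
from scipy.ndimage import map_coordinates
o=ld('w5'); R=np.array(o['orientation']);t=o['eef_pos']
g=cv2.GaussianBlur(cv2.cvtColor(cv2.imread('pics/w5.png'),cv2.COLOR_BGR2GRAY),(0,0),1).astype(float)
A=np.radians(np.r_[np.arange(-60,61,3)]) # tool-x side and bottom
C=np.c_[np.cos(A),np.sin(A),0*A]; C=np.r_[C,-C]
res=[]
for z in (.153,.156,.159,.162,.165):
  b=[]
  for x in np.arange(-.008,.005,.0005):
    for y in np.arange(-.002,.0025,.0005):
      def pr(r):
        p=proj('wrist',(np.array([x,y,z])+r*C)@R.T+t,o); return map_coordinates(g,[p[:,1],p[:,0]],order=1)
      b.append((np.median(pr(.0303)-pr(.0318)),x,y,z))
  print(np.round(max(b),4))
for uv in ((278,286),): 
  for z in (.156,.161): print(R.T@(atz('wrist',uv,t[2]-z,o)-t))
n=np.array([.554,-.045,.022]); print('nest in tool',R.T@(n-t))
E
```

```text
[ 3.10976e+01 -2.00000e-03 -5.00000e-04  1.53000e-01]
[ 2.91138e+01 -2.50000e-03 -5.00000e-04  1.56000e-01]
[ 1.52228e+01 -2.50000e-03 -5.00000e-04  1.59000e-01]
[ 1.78477e+01 -4.50000e-03  0.00000e+00  1.62000e-01]
[ 7.9219e+00 -6.0000e-03  0.0000e+00  1.6500e-01]
[ 0.00097331 -0.00028904  0.15600012]
[-0.00164293 -0.00028943  0.16100217]
nest in tool [ 0.05985978 -0.00186613  0.25540681]
```

```bash
python3 -m jog '[[[55,30,0,0,0],[55,55,-1,0,0],[55,62,-1.5,20,0],[55,62,-1.5,45,0],[55,62,-1.5,65,0]]]'
python3 -m jog '[[[55,0,0,4,0],[55,0,0,8,0],[55,0,0,11,0],[55,0,0,13,0],[55,0,0,13,0]]]'
```

```text
clock: 5.95
eef_pos: [0.554, -0.0362, 0.2123]
orientation: [[0.088, 0.996, -0.001], [0.996, -0.088, 0.001], [0.001, -0.001, -1.0]]
contact_force: [0.2, 0.4, -0.2]
grip_width: 0.0607
gripper_force: 27.4
clock: 6.45
eef_pos: [0.5554, -0.0386, 0.2019]
orientation: [[0.092, 0.996, 0.002], [0.996, -0.092, -0.001], [-0.001, 0.002, -1.0]]
contact_force: [-2.0, -1.8, 5.1]
grip_width: 0.0606
gripper_force: 27.9
```

```bash
python3 -m jog '[[[55,0,0,-4,0],[55,-4,-1,-4,0],[55,-4,-1,-4,0],[55,-4,-1,-1,0],[55,-4,-1,2,0]]]'
python3 -m jog '[[[55,0,0,2,0],[55,0,0,3,0],[55,0,0,3,0],[55,0,0,3,0]]]'
```

```text
clock: 6.95
eef_pos: [0.5534, -0.0422, 0.1985]
orientation: [[0.091, 0.996, -0.0], [0.996, -0.091, 0.0], [0.0, -0.0, -1.0]]
contact_force: [-0.1, 0.5, 1.8]
grip_width: 0.0606
gripper_force: 27.7
clock: 7.35
eef_pos: [0.555, -0.0418, 0.1975]
orientation: [[0.091, 0.996, 0.004], [0.996, -0.091, -0.0], [0.0, 0.004, -1.0]]
contact_force: [-0.9, -0.2, 14.8]
grip_width: 0.0608
gripper_force: 28.7
```

```bash
python3 -m jog '[[[55,0,0,-2,0],[55,-1.5,0,-1,0],[55,-2,0,0,0],[55,-2,0,1,0]]]'
python3 - <<'E'
from h import *
im=save('wrist','w6')[:,:,::-1]; o=manip.get_obs(); print(o['contact_force'],o['eef_pos'])
s=save('side','s6')[:,:,::-1]
u,v=proj('side',[[.555,-.045,.03]])[0].astype(int)
s=cv2.resize(s[v-50:v+55,u-40:u+40],None,fx=4,fy=4,interpolation=cv2.INTER_CUBIC)
cv2.imwrite('pics/w6c.png',np.hstack([im[:,50:510],s[:420]]))
E
```

```text
clock: 7.75
eef_pos: [0.5553, -0.0427, 0.1974]
orientation: [[0.09, 0.996, 0.006], [0.996, -0.09, 0.001], [0.001, 0.006, -1.0]]
contact_force: [-2.7, 4.9, 29.6]
grip_width: 0.0604
gripper_force: 29.8
[-0.42721849  4.23249266 23.91694934] [ 0.55539403 -0.04268897  0.1974323 ]
```

View pics/w6c.png

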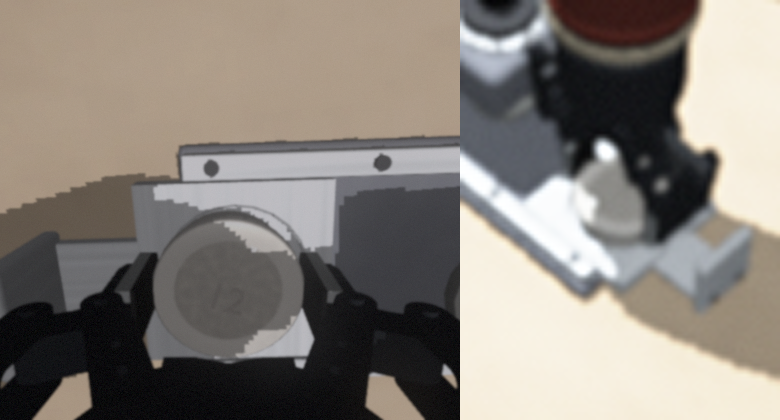

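```bash
python3 -m jog '[[[55,1,0,-2,0],[55,1,0,-2.5,0],[64,1,0,-2.5,0],[70,1,0,-2.5,0],[70,1,0,-2.5,0]]]'
python3 -m jog '[[[70,0,0,0,0],[70,0,0,-10,0],[70,0,0,-35,0],[70,0,0,-70,0],[70,0,0,-70,0]]]'
python3 - <<'E'
from h import *
from scipy.ndimage import map_coordinates
o=manip.get_obs(); print(o['contact_force'],o['eef_pos']); R=np.array(o['orientation']);t=o['eef_pos']
np.savez('pics/w7.npz',eef_pos=t,orientation=R)
im=save('wrist','w7'); g=cv2.GaussianBlur(cv2.cvtColor(im,cv2.COLOR_RGB2GRAY),(0,0),1).astype(float)
top=save('top','t7')[:,:,::-1]
for z in (.034,.039,.044,.049):
  b=[]
  A=np.linspace(0,2*np.pi,120); C=np.c_[np.cos(A),np.sin(A),0*A]
  for x in np.arange(.548,.562,.0005):
    for y in np.arange(-.052,-.036,.0005):
      def pr(r):
        p=proj('wrist',np.array([x,y,z])+r*C,o); return map_coordinates(g,[p[:,1],p[:,0]],order=1)
      b.append((np.median(pr(.0303)-pr(.0318)),x,y,z))
  print(np.round(max(b),4))
cv2.imwrite('pics/w7c.png',np.hstack([im[60:380,80:500,::-1],cv2.resize(top[100:245,250:340],(199,320))]))
E
```

```text
clock: 8.35
eef_pos: [0.5528, -0.0434, 0.1964]
orientation: [[0.091, 0.996, -0.002], [0.996, -0.091, 0.0], [-0.0, -0.002, -1.0]]
contact_force: [0.7, 0.4, -0.6]
grip_width: 0.0697
gripper_force: 0.0
clock: 8.85
eef_pos: [0.5551, -0.0428, 0.2722]
orientation: [[0.091, 0.996, 0.007], [0.996, -0.091, -0.001], [-0.0, 0.007, -1.0]]
contact_force: [0.9, -0.2, 0.1]
grip_width: 0.0699
gripper_force: 0.0
[ 0.86916688 -0.16242623  0.13677636] [ 0.55505847 -0.04278546  0.27223293]
[ 5.6011  0.5535 -0.046   0.034 ]
[ 2.2705  0.556  -0.0445  0.039 ]
[ 3.8617  0.553  -0.0465  0.044 ]
[ 2.5863  0.551  -0.044   0.049 ]
```

View pics/w7c.png

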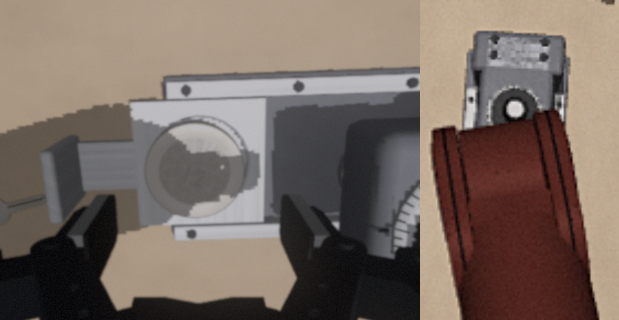

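```bash
python3 - <<'E'
from h import *
o=ld('w5')
def tri(l):
    A=0;B=0
    for cn,uv,ob in l:
        c,d=ray(cn,uv,ob); d/=np.linalg.norm(d); P=np.eye(3)-np.outer(d,d); A=A+P;B=B+P@c
    return np.linalg.solve(A,B)
for a,b in (((107.3,95),(278,235.2)),((118.3,173.3),(296.5,237))):
    p=tri([('wrist',a,o),('top',b,None)]); print(p.round(4),[ (proj('wrist',p,o)-a).round(1),(proj('top',p)-b).round(1)])
    for z in (.03,.036,.042,.048): print(z,atz('wrist',a,z,o)[:2].round(4),atz('top',b,z)[:2].round(4))
E
```

```text
[ 0.47   -0.0198  0.0603] [array([[0. , 0.9]]), array([[-0.2, -0. ]])]
0.03 [ 0.456  -0.0162] [ 0.47   -0.0198]
0.036 [ 0.4588 -0.0168] [ 0.47   -0.0199]
0.042 [ 0.4616 -0.0174] [ 0.47   -0.0199]
0.048 [ 0.4644 -0.0181] [ 0.47 -0.02]
[ 0.4656 -0.0623  0.0571] [array([[1.6, 3.9]]), array([[-0.9,  0.2]])]
0.03 [ 0.4521 -0.0631] [ 0.4661 -0.0651]
0.036 [ 0.455  -0.0624] [ 0.4661 -0.0649]
0.042 [ 0.4579 -0.0618] [ 0.4661 -0.0648]
0.048 [ 0.4608 -0.0611] [ 0.4661 -0.0647]
```

```bash
python3 -m jog '[[[60,-3,-40,0,-1.5],[40,-6,-80,0,-1.5],[20,-8,-123,0,-1.5],[0,-8,-123,0,-1.5],[0,-8,-123,0,-1.5]]]'
python3 -m jog '[[[0,0,0,20,0],[0,0,0,50,0],[0,0,0,77,0],[0,0,0,77,0],[0,0,0,77,0]]]'
```

```text
clock: 9.45
eef_pos: [0.4294, -0.0402, 0.267]
orientation: [[0.066, 0.998, -0.0], [0.998, -0.066, -0.001], [-0.001, -0.0, -1.0]]
contact_force: [-0.4, -0.9, 0.2]
grip_width: 0.0019
gripper_force: 0.0
clock: 9.95
eef_pos: [0.4309, -0.0396, 0.1903]
orientation: [[0.065, 0.998, -0.001], [0.998, -0.065, 0.002], [0.002, -0.001, -1.0]]
contact_force: [-0.2, 0.3, 0.5]
grip_width: 0.0
gripper_force: 0.0
```

```bash
python3 -m jog '[[[0,0,6,0,0],[0,0,12,0,0],[0,0,18,0,0],[0,0,24,0,0],[0,0,30,0,0]]]'
python3 -m jog '[[[0,0,8,0,0],[0,0,16,0,0],[0,0,24,0,0],[0,0,32,0,0],[0,0,40,0,0]]]'
```

```text
clock: 10.45
eef_pos: [0.4613, -0.042, 0.1912]
orientation: [[0.065, 0.998, 0.002], [0.998, -0.065, -0.0], [-0.0, 0.002, -1.0]]
contact_force: [-3.2, -0.0, 6.7]
grip_width: 0.0002
gripper_force: 3.7
clock: 10.95
eef_pos: [0.5013, -0.0444, 0.1912]
orientation: [[0.065, 0.998, 0.002], [0.998, -0.065, -0.0], [-0.0, 0.002, -1.0]]
contact_force: [-2.7, 1.9, 7.4]
grip_width: -0.0002
gripper_force: 3.8
```

```bash
python3 -m jog '[[[0,0,-2,0,0],[0,0,-2,-4,0],[0,0,0,-4,0],[0,0,5,-4,0],[0,0,10,-4,0]]]'
python3 -m jog '[[[0,0,7,0,0],[0,0,14,0,0],[0,0,21,0,0],[0,0,27,0,0]]]'
```

```text
clock: 11.45
eef_pos: [0.5102, -0.0453, 0.1943]
orientation: [[0.065, 0.998, -0.0], [0.998, -0.065, -0.0], [-0.0, -0.0, -1.0]]
contact_force: [-2.7, -0.4, 3.3]
grip_width: 0.0
gripper_force: 2.0
clock: 11.85
eef_pos: [0.5377, -0.047, 0.1942]
orientation: [[0.065, 0.998, 0.0], [0.998, -0.065, 0.0], [0.0, 0.0, -1.0]]
contact_force: [-3.1, -0.2, 4.3]
grip_width: 0.0003
gripper_force: 2.3
```

```bash
python3 -m jog '[[[0,0,4,0,0],[0,0,8,0,0],[0,0,11,0,0],[0,0,14,0,0]]]'
python3 -m jog '[[[0,0,2,0,0],[0,0,4,0,0],[0,0,6,0,0]]]'
```

```text
clock: 12.25
eef_pos: [0.5511, -0.0478, 0.1943]
orientation: [[0.065, 0.998, 0.0], [0.998, -0.065, 0.0], [0.0, 0.0, -1.0]]
contact_force: [-2.8, 0.6, 4.0]
grip_width: 0.0002
gripper_force: 2.3
clock: 12.55
eef_pos: [0.556, -0.048, 0.194]
orientation: [[0.065, 0.998, -0.003], [0.998, -0.065, -0.0], [-0.0, -0.003, -1.0]]
contact_force: [-16.1, 1.9, 16.0]
grip_width: 0.0003
gripper_force: 10.4
```

```bash
python3 -m jog '[[[0,0,2,0,0],[0,0,2,0,0]]]'
python3 -m jog '[[[0,0,-3,0,0],[0,0,-10,0,0],[0,0,-20,0,0],[0,0,-20,0,0]]]'
python3 - <<'E'
from h import *
o=manip.get_obs(); print(o['contact_force'],o['eef_pos'],o['torque'])
np.savez('pics/w8.npz',eef_pos=o['eef_pos'],orientation=o['orientation']); save('wrist','w8'); save('top','t8'); save('side','s8')
E
```

```text
clock: 12.75
eef_pos: [0.5567, -0.048, 0.1939]
orientation: [[0.065, 0.998, -0.007], [0.998, -0.065, -0.001], [-0.001, -0.007, -1.0]]
contact_force: [-20.6, 1.2, 19.4]
grip_width: 0.0002
gripper_force: 13.5
clock: 13.15
eef_pos: [0.5376, -0.047, 0.1939]
orientation: [[0.065, 0.998, -0.001], [0.998, -0.065, -0.0], [-0.0, -0.001, -1.0]]
contact_force: [-0.4, -0.4, -0.1]
grip_width: 0.0
gripper_force: 0.0
[-0.43391518 -0.41342846 -0.13755174] [ 0.53764554 -0.04696432  0.19385881] [-0.00650846  0.04638687  0.01010965]
```

```bash
python3 -m jog '[[[0,0,-5,-45,0],[0,0,-5,-90,0],[0,0,-5,-135,0],[20,0,-5,-166,0],[45,0,-5,-166,0]]]'
python3 -m jog '[[[45,-10,35,0,0],[45,-20,75,0,0],[45,-30,115,0,0],[45,-30,134,0,0],[45,-30,134,0,0]]]'
python3 - <<'E'
from h import *
from scipy.ndimage import map_coordinates
import time
o=manip.get_obs(); print(o['eef_pos'],o['orientation']); t=o['eef_pos']
np.savez('pics/w9.npz',eef_pos=t,orientation=o['orientation']); im=save('wrist','w9')
g=cv2.GaussianBlur(cv2.cvtColor(im,cv2.COLOR_RGB2GRAY),(0,0),1)
for z in (.12,.14): print(z,proj('wrist',[[.664,-.053,z]],o), atz('top',(293,149),z))
q=cv2.HoughCircles(g,cv2.HOUGH_GRADIENT_ALT,1,5,param1=100,param2=.5,minRadius=12,maxRadius=80); 
if q is not None:
  for c in q[0]:
    c=c.astype(float); print(c.round(1),[ (atz('wrist',c[:2],z,o)[:2].round(4), round(c[2]/342.5*((t[2]-.031)-z)/.966*1000,1)) for z in (.125,.135,.145)])
E
```

```text
clock: 13.8
eef_pos: [0.5355, -0.0464, 0.3651]
orientation: [[0.065, 0.998, 0.008], [0.998, -0.065, -0.001], [-0.001, 0.008, -1.0]]
contact_force: [0.2, -0.5, -0.4]
grip_width: 0.0282
gripper_force: 0.0
clock: 14.3
eef_pos: [0.6676, -0.0859, 0.358]
orientation: [[0.066, 0.998, -0.001], [0.998, -0.066, 0.002], [0.002, -0.001, -1.0]]
contact_force: [-1.0, 0.5, -0.3]
grip_width: 0.0449
gripper_force: 0.0
[ 0.66759834 -0.08592646  0.3579811 ] [[ 0.06569596  0.99783871 -0.00139409]
 [ 0.99783853 -0.06569369  0.00161219]
 [ 0.00151713 -0.00149699 -0.99999773]]
0.12 [[269.50642518 175.32521545]] [ 0.66801828 -0.05362136  0.12      ]
0.14 [[268.59190355 181.17252689]] [ 0.66470499 -0.0533909   0.14      ]
[258.  170.   46.5] [(array([ 0.6576, -0.0486]), np.float64(28.4)), (array([ 0.6583, -0.0471]), np.float64(27.0)), (array([ 0.659 , -0.0457]), np.float64(25.6))]
[510.  192.   54.3] [(array([ 0.8068, -0.0718]), np.float64(33.1)), (array([ 0.8001, -0.0692]), np.float64(31.5)), (array([ 0.7934, -0.0667]), np.float64(29.9))]
[268.  163.   36.2] [(array([ 0.6638, -0.0448]), np.float64(22.1)), (
[... 6143 characters left out ...]
.064 ]), np.float64(9.7)), (array([ 0.7851, -0.0617]), np.float64(9.2))]
[493. 177.  18.] [(array([ 0.796, -0.062]), np.float64(11.0)), (array([ 0.7898, -0.0599]), np.float64(10.4)), (array([ 0.7837, -0.0578]), np.float64(9.9))]
[ 20. 336.  17.] [(array([ 0.49  , -0.1495]), np.float64(10.4)), (array([ 0.499 , -0.1431]), np.float64(9.9)), (array([ 0.508 , -0.1366]), np.float64(9.3))]
[305.   98.   13.2] [(array([ 0.6872, -0.0099]), np.float64(8.1)), (array([ 0.6865, -0.0104]), np.float64(7.7)), (array([ 0.6857, -0.0109]), np.float64(7.3))]
[329. 344.  15.] [(array([ 0.6961, -0.1701]), np.float64(9.1)), (array([ 0.6949, -0.1626]), np.float64(8.7)), (array([ 0.6937, -0.1552]), np.float64(8.2))]
```

```bash
cat > fit.py <<'E'
from h import *
from scipy.ndimage import map_coordinates
A=np.linspace(0,2*np.pi,90,endpoint=False); C=np.c_[np.cos(A),np.sin(A),0*A]
def fit(f,z,r0,r1,c0=(.662,-.0535),w=.008):
    o=ld(f); g=cv2.GaussianBlur(cv2.cvtColor(cv2.imread(f'pics/{f}.png'),cv2.COLOR_BGR2GRAY),(0,0),.8).astype(float)
    rs=np.arange(r0,r1,.0005)
    def prof(x,y):
        P=(np.array([x,y,z])+rs[:,None,None]*C).reshape(-1,3); p=proj('wrist',P,o)
        return np.median(map_coordinates(g,[p[:,1],p[:,0]],order=1).reshape(len(rs),-1),axis=1)
    def sc(x,y): return np.abs(np.diff(prof(x,y))).max()
    b=max((sc(x,y),x,y) for x in np.arange(c0[0]-w,c0[0]+w,.0005) for y in np.arange(c0[1]-w,c0[1]+w,.0005))
    p=prof(b[1],b[2]); i=np.abs(np.diff(p)).argmax(); return np.round(b,4), round(rs[i]+.00025,4), p[::2].astype(int)
E
python3 - <<'E'
from fit import *
for z,a,b in ((.142,.002,.018),(.128,.015,.034)): print(z,*fit('w9',z,a,b))
E
```

```text
0.142 [37.6131  0.6625 -0.054 ] 0.0088 [196 196 196 196 196 194 173 107  53  54  45  46  51  61  70  73]
0.128 [25.1208  0.6615 -0.0525] 0.0258 [ 70  73  74  75  75  75  75  75  75  75  86 126 147 141 124 120 118 118
 120 120]
```

```bash
python3 - <<'E'
from h import *
def cen(f,uv,w,th=150):
    g=cv2.cvtColor(cv2.imread(f'pics/{f}.png'),cv2.COLOR_BGR2GRAY); u,v=uv; s=g[v-w:v+w+1,u-w:u+w+1]
    n,l,st,c=cv2.connectedComponentsWithStats((s>th).astype(np.uint8)); 
    i=1+np.argmax([-(np.hypot(*(c[k]-w))) for k in range(1,n)]); return c[i]+np.array([u-w,v-w]),st[i]
T=cen('top0',(293,149),8); S=cen('side0',(255,182),8); W=cen('w9',(264,180),25)
print(T,S,W)
g=cv2.cvtColor(cv2.imread('pics/side0.png'),cv2.COLOR_BGR2GRAY); print(g[172:200,240:272:1])
o9=ld('w9')
def tri(l):
    A=0;B=0
    for cn,uv,ob in l:
        c,d=ray(cn,uv,ob); d/=np.linalg.norm(d); P=np.eye(3)-np.outer(d,d); A=A+P;B=B+P@c
    p=np.linalg.solve(A,B); return p.round(4),[(proj(cn,p,ob)[0]-uv).round(1) for cn,uv,ob in l]
t,s,w=('top',T[0],None),('side',S[0],None),('wrist',W[0],o9)
for l in ((t,s),(t,w),(s,w),(t,s,w)): print(tri(l))
E
```

```text
(array([292.675, 149.025]), array([ 5,  5,  7,  7, 40], dtype=int32)) (array([254.9266055 , 177.24770642]), array([  0,   0,  17,   9, 109], dtype=int32)) (array([263.71887035, 181.75738126]), array([  9,  12,  32,  31, 779], dtype=int32))
[[189 190 191 188 172 157 153 173 195 198 191 179 164 148 129 118 155 211
  232 233 233 233 233 234 234 233 234 233 232 233 234 234]
 [214 212 210 208 199 192 192 194 200 195 185 175 163 151 133 117 146 203
  232 232 233 232 233 233 233 232 232 233 233 233 233 233]
 [221 217 215 215 208 204 202 197 192 181 175 169 166 163 151 138 150 195
  228 233 233 233 232 232 232 232 232 232 232 232 233 233]
 [216 209 209 212 206 200 194 185 177 171 169 168 165 162 157 150 153 179
  212 228 232 233 232 232 232 233 232 232 233 233 232 233]
 [214 208 209 207 199 190 181 173 170 167 167 162 155 154 158 156 152 155
  173 201 223 232 232 232 232 232 232 232 231 233 233 233]
 [212 205 203 198 184 177 172 170 168 166 158 150 154 177 200 204 191 164
  141 155 188 215 227 232 233 232 231 232 230 231 232 232]
 [210 200 192 183 174 170 170 168 162 153 140 148 192 230 244 
[... 2505 characters left out ...]
3 173 188 194 204 200 185 192 208
  208 198 176 144 131 132 125 111  96  81  69  62  58  58]
 [ 66  73  88 107 124 142 155 164 167 166 169 172 167 166 165 157 160 166
  171 169 156 140 135 128 113  94  76  66  62  59  56  54]
 [ 62  66  70  80  96 116 139 156 165 170 174 175 170 169 165 165 164 163
  165 163 152 136 125 111  92  74  64  59  60  57  54  54]]
(array([ 0.6614, -0.0529,  0.1561]), [array([0.2, 0.3]), array([-0.3, -0. ])])
(array([ 0.6624, -0.0519,  0.1507]), [array([-0.3,  0.2]), array([1. , 1.2])])
(array([ 0.6613, -0.0516,  0.1563]), [array([-0.7,  0.2]), array([-1.6,  2.8])])
(array([ 0.6617, -0.0521,  0.1558]), [array([-0.2,  0.2]), array([-0.6,  0.2]), array([-0.7,  3.4])])
```

```bash
python3 - <<'E'
from fit import *
o9=ld('w9')
def tri(l):
    A=0;B=0
    for cn,uv,ob in l:
        c,d=ray(cn,uv,ob); d/=np.linalg.norm(d); P=np.eye(3)-np.outer(d,d); A=A+P;B=B+P@c
    p=np.linalg.solve(A,B); return p.round(4),[(proj(cn,p,ob)[0]-uv).round(1) for cn,uv,ob in l]
t,s,w=('top',(292.7,149.),None),('side',(254.8,180.2),None),('wrist',(263.7,181.8),o9)
for l in ((t,s),(t,w),(s,w),(t,s,w)): print(tri(l))
# ring ellipse in side: project ring top circle for candidate z
for z in (.125,.13,.135,.14):
    p=proj('side',np.array([.662,-.0525,z])+.0245*C); k=proj('side',np.array([.662,-.0525,z+17e-3])+.012*C); print(z,'ring u',p[:,0].min().round(1),p[:,0].max().round(1),'v',p[:,1].min().round(1),p[:,1].max().round(1),'knobtop v',k[:,1].min().round(1),k[:,1].max().round(1), k[:,0].min().round(1),k[:,0].max().round(1))
E
```

```text
(array([ 0.6632, -0.0532,  0.1446]), [array([0.3, 0.3]), array([-0.4, -0. ])])
(array([ 0.6624, -0.0519,  0.1508]), [array([-0.3,  0.2]), array([1.1, 1.2])])
(array([ 0.6614, -0.0524,  0.1462]), [array([-0.1,  0. ]), array([-0.3,  0.6])])
(array([ 0.6623, -0.0526,  0.1459]), [array([-0. ,  0.6]), array([-0.3, -0.1]), array([1.4, 0.8])])
0.125 ring u 244.7 265.1 v 178.8 193.8 knobtop v 177.7 185.0 249.5 259.7
0.13 ring u 244.6 265.1 v 177.4 192.4 knobtop v 176.2 183.6 249.4 259.6
0.135 ring u 244.5 265.0 v 176.0 191.0 knobtop v 174.7 182.1 249.3 259.5
0.14 ring u 244.3 265.0 v 174.5 189.5 knobtop v 173.3 180.6 249.2 259.4
```

```bash
python3 -m jog '[[[45,16,-4,0,0],[45,33,-8,0,0],[45,33,-8,15,0],[45,33,-8,35,0],[45,33,-8,35,0]]]'
python3 - <<'E'
from h import *
o=manip.get_obs(); print(o['eef_pos'],o['qpos'],o['torque'],o['contact_force']); R=np.array(o['orientation']);t=o['eef_pos']
im=save('wrist','w10'); g=cv2.cvtColor(im,cv2.COLOR_RGB2GRAY)
p=proj('wrist',[[.662,-.0527,.147]],o)[0]; print(p)
u,v=p.astype(int); w=30; s=g[v-w:v+w,u-w:u+w]; n,l,st,c=cv2.connectedComponentsWithStats((s>150).astype(np.uint8))
for k in range(1,n):
    if st[k][4]>100:
        uv=c[k]+[u-w,v-w]; print(uv,st[k],[ (R.T@(atz('wrist',uv,z,o)-t)).round(4) for z in (.144,.147,.15)])
E
```

```text
clock: 14.85
eef_pos: [0.6584, -0.0513, 0.3222]
orientation: [[0.064, 0.998, -0.004], [0.998, -0.064, -0.0], [-0.001, -0.004, -1.0]]
contact_force: [-0.2, -0.2, -0.8]
grip_width: 0.0452
gripper_force: 0.0
[ 0.65841745 -0.05134703  0.32219444] [ 0.47640765  0.48377231 -0.63259614  1.50884072  0.29389439  1.24992779
 -0.25963132] [-0.01662054  0.05823295  0.04956429] [-0.15218481 -0.18559421 -0.83546112]
[288.25505537 269.97778109]
```

```bash
python3 - <<'E'
from h import *
o=manip.get_obs(); R=np.array(o['orientation']);t=o['eef_pos']; print(t)
g=cv2.cvtColor(cv2.imread('pics/w10.png'),cv2.COLOR_BGR2GRAY)
u,v=288,270; w=55; s=g[v-w:v+w,u-w:u+w]; print(s[::6,::5])
E
```

```text
[ 0.6589753  -0.05159278  0.32381159]
[[ 78  80 105 117 108  59  47  52  56  76  79  80  82  80  81  79  71  59
  200 179 162 129]
 [ 77 101 110  92  42  50  51  52  53  53  57  80  78  80  77  79  81  77
   52 194 146 147]
 [ 87 100 111  41  48  48  52  47  49  51  54  64  62  71  78  79  76  76
   79  50 200 162]
 [ 97 113  47  49  48  49  48  48  51  48  48  50  50  51  49  55  66  65
   61  71  69  98]
 [ 95 112  43  47  52  49  47  48  48  24  28  25  27  35  36  50  51  53
   51  52  65 108]
 [ 92  70  49  48  47  47  48  36  25  26  28  27  29  29  26  37  49  52
   52  52  52  97]
 [ 81  61  46  48  46  50  42  23  27  30  29  39  32  33  32  27  45  50
   49  50  31  62]
 [ 75  66  48  45  48  50  28  31  29 114 121 121 122 117  44  30  29  49
   49  49  30  47]
 [ 75  76  45  46  47  50  28  29 115 121 123 124 121 122 123  34  29  48
   51  46  27  33]
 [ 74  73  51  48  49  50  31  39 124 123 122 124 124 121 119  63  32  50
   48  46  26  29]
 [ 75  78  89  48  49  52  34  31 120 123 121 122 122 123 120  47  40  49
   50  61  33  31]
 [ 75  77  78  76  49  50  49  32  72 120 122 122 120 124  90  35  45  58
   72 107  33  31]
 [ 75  76  77  78  81  49  53  54  35  43  81 101  89  43  41  63  79  76
  121 100  28  30]
 [ 73  77  77  77  76  79  57  52  54  53  49  44  67  68  77  82  89 124
  124 107  33  32]
 [ 70  76  78  75  77  77  79  78 101  84  70 104  88 100 122 121 121 122
  120 118  31  33]
 [169 149 149 152 152 153 152 158 158 159 160 160 159 159 159 160 157 157
  158 158  66  33]
 [175 176 176 177 173 177 177 174 175 177 177 177 178 178 177 177 178 176
  178 177 146  33]
 [176 176 175 176 176 178 177 176 176 175 177 176 177 178 176 177 175 178
  177 176 174  36]
 [177 177 175 177 176 175 174 175 176 176 176 177 177 176 175 177 175 176
  175 176 175  73]]
```

```bash
python3 -m jog '[[[45,-2,4,5,0],[45,-2,4,10,0],[45,-2,4,14,0],[45,-2,4,14,0],[40,-2,4,14,0]]]' 60
python3 -m jog '[[[15,0,0,0,0],[15,0,0,0,0],[15,0,0,0,0],[15,0,0,0,0],[15,0,0,0,0]]]' 60
python3 -c "
from h import *
o=manip.get_obs(); print(o['eef_pos'],o['torque'],o['contact_force'],o['qpos'][6])"
```

```text
clock: 15.4
eef_pos: [0.6638, -0.0541, 0.3113]
orientation: [[0.065, 0.998, -0.0], [0.998, -0.065, 0.0], [0.0, -0.0, -1.0]]
contact_force: [-0.6, 0.3, -0.5]
grip_width: 0.0401
gripper_force: 0.0
clock: 15.9
eef_pos: [0.6628, -0.0539, 0.3118]
orientation: [[0.065, 0.998, -0.003], [0.998, -0.065, -0.0], [-0.001, -0.003, -1.0]]
contact_force: [-9.9, 0.9, 8.9]
grip_width: 0.0211
gripper_force: 58.4
[ 0.66280126 -0.05392715  0.31184764] [ 0.06790647  2.24777775 -0.01382153] [-9.90429896  0.9306396   8.85255061] -0.2618481434098352
```

```bash
python3 -m jog '[[[15,0,-1,-1,0],[15,0,-1,-1,0]]]'
python3 -c "
from h import *
o=manip.get_obs(); print(o['torque'],o['qpos'][6])"
python3 -m jog '[[[15,0,0,0,2],[15,0,0,0,4],[15,0,0,0,4]]]'
cat > r.py <<'E'
from h import *
a=[]
for _ in range(3):
    o=manip.get_obs(); a.append(o['torque']); 
print(np.round(a,3).tolist(),o['qpos'][6].round(4),np.degrees(np.arctan2(o['orientation'][1][0],o['orientation'][0][0])).round(2),o['contact_force'].round(1),o['grip_width'].round(4))
E
python3 r.py
```

```text
clock: 16.1
eef_pos: [0.6624, -0.054, 0.312]
orientation: [[0.065, 0.998, -0.001], [0.998, -0.065, 0.0], [-0.0, -0.001, -1.0]]
contact_force: [-3.1, 0.5, -0.7]
grip_width: 0.0209
gripper_force: 59.6
[0.12968245 0.84518059 0.03377995] -0.26130842288889017
clock: 16.4
eef_pos: [0.6624, -0.054, 0.312]
orientation: [[0.135, 0.991, -0.002], [0.991, -0.135, 0.0], [-0.0, -0.002, -1.0]]
contact_force: [-5.7, 0.3, 0.7]
grip_width: 0.021
gripper_force: 59.7Traceback (most recent call last):
  File "r.py", line 5, in <module>
    print(np.round(a,3).tolist(),o['qpos'][6].round(4),np.degrees(np.arctan2(o['orientation'][1][0],o['orientation'][0][0])).round(2),o['contact_force'].round(1),o['grip_width'].round(4))
                                                                                                                                                                  ^^^^^^^^^^^^^^^^^^^^^
AttributeError: 'float' object has no attribute 'round'
```

```bash
sed -i "s/o\['grip_width'\].round(4)/o['grip_width']/" r.py; python3 r.py
J() { :; }
for i in 1 2; do python3 -m jog '[[[15,0,0,0,2],[15,0,0,0,4]]]' | grep clock; python3 r.py; done
```

```text
[[0.116, 1.116, 0.053], [0.116, 1.116, 0.053], [0.116, 1.116, 0.053]] -0.3268 82.25 [-5.7  0.3  0.7] 0.020997456235280192
clock: 16.6
[[0.096, 1.28, 0.233], [0.096, 1.28, 0.233], [0.096, 1.28, 0.233]] -0.3915 78.28 [-5.3 -0.9  1. ] 0.020988363246743278
clock: 16.8
[[0.119, 1.363, 0.213], [0.119, 1.363, 0.213], [0.119, 1.363, 0.213]] -0.4567 74.28 [-5.8 -0.1  0.2] 0.021189522370779278
```

```bash
python3 -m jog '[[[15,0,0,0,2],[15,0,0,0,4]]]' >/dev/null; python3 r.py
python3 -m jog '[[[15,0,0,0,2],[15,0,0,0,4]]]' >/dev/null; python3 r.py
python3 -m jog '[[[15,0,0,0,2],[15,0,0,0,4]]]' >/dev/null; python3 r.py
```

```text
[[0.063, 1.413, 0.218], [0.063, 1.413, 0.218], [0.063, 1.413, 0.218]] -0.5218 70.28 [-6.1  0.2  0.5] 0.021575397976880108
[[0.075, 1.467, 0.171], [0.075, 1.467, 0.171], [0.075, 1.467, 0.171]] -0.587 66.28 [-6.5  0.5  1.1] 0.02085327377308068
[[0.174, 1.49, 0.246], [0.174, 1.49, 0.246], [0.174, 1.49, 0.246]] -0.6522 62.29 [-6.2  1.   1.1] 0.0211773325102303
```

```bash
sed -i "s/^print.*/print(o['clock'],o['torque'].round(3),np.degrees(np.arctan2(o['orientation'][1][0],o['orientation'][0][0])).round(2),o['contact_force'].round(1))/" r.py
python3 -m jog '[[[15,-0.3,-0.5,0,2]]]' >/dev/null; python3 r.py
python3 -m jog '[[[15,0,0,0,2]]]' >/dev/null; python3 r.py
python3 -m jog '[[[15,0,0,0,2]]]' >/dev/null; python3 r.py
python3 -m jog '[[[15,0,0,0,2]]]' >/dev/null; python3 r.py
python3 -m jog '[[[15,0,0,0,2]]]' >/dev/null; python3 r.py
python3 -m jog '[[[15,0,0,0,2]]]' >/dev/null; python3 r.py
```

```text
17.5 [0.233 0.601 0.255] 60.28 [-2.6  1.  -1.8]
17.6 [0.188 0.959 0.286] 58.28 [-4.   0.3 -0.8]
17.7 [0.221 1.001 0.343] 56.29 [-4.6  0.5 -1. ]
17.8 [0.208 0.99  0.303] 54.29 [-3.8  0.3  0.2]
17.9 [0.165 1.044 0.328] 52.29 [-4.6  0.4 -0.3]
18.0 [0.165 1.042 0.308] 50.3 [-4.5  0.7 -0.4]
```

```bash

python3 -m jog '[[[15,0,0,0,0]]]' >/dev/null; python3 r.py
python3 -m jog '[[[15,0,0,0,0]]]' >/dev/null; python3 r.py
python3 -m jog '[[[15,0,0,0,0]]]' >/dev/null; python3 r.py
python3 -m jog '[[[15,0,0,0,0]]]' >/dev/null; python3 r.py
python3 -c "
import numpy as np
from scipy.optimize import curve_fit
d=np.array([[78.28,.233],[74.28,.213],[70.28,.218],[66.28,.171],[62.29,.246],[60.28,.255],[58.28,.286],[56.29,.343],[54.29,.303],[52.29,.328],[50.3,.308]])
for a in np.arange(74,54,-1.):
    m=.5*np.radians(np.maximum(0,a-d[:,0])); b=(d[:,1]-m).mean(); print(a,b.round(3),(((d[:,1]-m-b)**2).sum()*1e4).round(1))
"
```

```text
18.1 [0.226 1.209 0.172] 50.32 [-5.9  0.3 -1. ]
18.2 [0.33  1.23  0.201] 50.39 [-5.3  1.2  0.2]
18.3 [0.288 1.251 0.204] 50.4 [-5.5  1.7  0.5]
18.4 [0.37  1.196 0.183] 50.4 [-5.5  1.7 -0.7]
74.0 0.157 184.1
73.0 0.164 162.1
72.0 0.171 142.7
71.0 0.178 125.7
70.0 0.185 109.6
69.0 0.191 92.2
68.0 0.198 78.1
67.0 0.204 67.3
66.0 0.21 61.7
65.0 0.216 64.6
64.0 0.221 71.3
63.0 0.227 81.9
62.0 0.232 95.7
61.0 0.237 111.6
60.0 0.241 130.9
59.0 0.245 152.6
58.0 0.249 176.5
57.0 0.252 199.6
56.0 0.255 222.1
55.0 0.258 237.1
```

```bash

sed -i "s/^print.*/print(np.degrees(np.arctan2(o['orientation'][1][0],o['orientation'][0][0])).round(2),o['torque'][2].round(3),o['contact_force'].round(1))/" r.py
python3 -m jog '[[[15,0,0,0,-2]]]' >/dev/null; python3 r.py
python3 -m jog '[[[15,0,0,0,-2]]]' >/dev/null; python3 r.py
python3 -m jog '[[[15,0,0,0,-2]]]' >/dev/null; python3 r.py
python3 -m jog '[[[15,0,0,0,-2]]]' >/dev/null; python3 r.py
python3 -m jog '[[[15,0,0,0,-2]]]' >/dev/null; python3 r.py
python3 -m jog '[[[15,0,0,0,-2]]]' >/dev/null; python3 r.py
python3 -m jog '[[[15,0,0,0,-2]]]' >/dev/null; python3 r.py
python3 -m jog '[[[15,0,0,0,-2]]]' >/dev/null; python3 r.py
python3 -m jog '[[[15,0,0,0,-2]]]' >/dev/null; python3 r.py
python3 -m jog '[[[15,0,0,0,-2]]]' >/dev/null; python3 r.py
python3 -m jog '[[[15,0,0,0,-2]]]' >/dev/null; python3 r.py
python3 -m jog '[[[15,0,0,0,-2]]]' >/dev/null; python3 r.py
python3 -m jog '[[[15,0,0,0,-2]]]' >/dev/null; python3 r.py
python3 -m jog '[[[15,0,0,0,-2]]]' >/dev/null; python3 r.py
```

```text
52.39 -0.106 [-6.1  1.3  0.5]
54.45 -0.084 [-4.3  1.5  0.5]
56.45 -0.126 [-4.9  1.3 -0.1]
58.45 -0.134 [-5.5  0.8 -1.2]
60.45 -0.165 [-5.9  0.5 -0.5]
62.44 -0.151 [-4.   2.1 -0.7]
64.44 -0.15 [-4.2  1.4 -0.7]
66.44 -0.223 [-4.5  0.7 -0.5]
68.44 -0.179 [-4.3  0.8  0.1]
70.44 -0.23 [-4.8  1.5 -1.4]
72.43 -0.189 [-4.3  1.1 -1.1]
74.43 -0.198 [-4.6  1.5 -1.7]
76.43 -0.206 [-3.8  1.2 -2.1]
78.43 -0.211 [-2.   0.7 -2. ]
```

```bash

python3 -m jog '[[[15,0,0,0,2]]]' >/dev/null; python3 r.py
python3 -m jog '[[[15,0,0,0,2]]]' >/dev/null; python3 r.py
python3 -m jog '[[[15,0,0,0,2]]]' >/dev/null; python3 r.py
python3 -m jog '[[[15,0,0,0,2]]]' >/dev/null; python3 r.py
python3 -m jog '[[[15,0,0,0,2]]]' >/dev/null; python3 r.py
python3 -m jog '[[[15,0,0,0,2]]]' >/dev/null; python3 r.py
python3 -m jog '[[[15,0,0,0,2]]]' >/dev/null; python3 r.py
python3 -m jog '[[[15,0,0,0,2]]]' >/dev/null; python3 r.py
python3 -m jog '[[[15,0,0,0,2]]]' >/dev/null; python3 r.py
python3 -m jog '[[[15,0,0,0,2]]]' >/dev/null; python3 r.py
python3 -m jog '[[[15,0,0,0,2]]]' >/dev/null; python3 r.py
```

```text
76.44 0.139 [-3.6  0.7 -1.5]
74.31 0.192 [-3.6  0.8 -1.4]
72.3 0.218 [-3.8  1.7 -1.4]
70.31 0.172 [-4.   0.9 -1.5]
68.31 0.225 [-3.5  1.1 -1.2]
66.31 0.239 [-4.1  0.4  0.3]
64.31 0.241 [-4.4  0.9 -1. ]
62.31 0.261 [-4.3  1.4 -0.6]
60.32 0.225 [-4.7  0.8  0.7]
58.32 0.284 [-4.7  0.5 -0.1]
56.32 0.299 [-4.8  1.5 -0.2]
```

```bash
python3 -c "
import numpy as np
from scipy.optimize import curve_fit
f1=[[78.28,.233],[74.28,.213],[70.28,.218],[66.28,.171],[62.29,.246],[60.28,.255],[58.28,.286],[56.29,.343],[54.29,.303],[52.29,.328],[50.3,.308]]
f2=[[74.31,.192],[72.3,.218],[70.31,.172],[68.31,.225],[66.31,.239],[64.31,.241],[62.31,.261],[60.32,.225],[58.32,.284],[56.32,.299]]
rv=[[54.45,-.084],[56.45,-.126],[58.45,-.134],[60.45,-.165],[62.44,-.151],[64.44,-.15],[66.44,-.223],[68.44,-.179],[70.44,-.23],[72.43,-.189],[74.43,-.198],[76.43,-.206],[78.43,-.211]]
def go(sets):
    X=np.array([(a,s,t) for d,s in sets for a,t in d])
    f=lambda X,p,b,c: b+c*X[1]+.5*np.radians(np.maximum(0,p-X[0]))
    if len({s for _,s in sets})==1: g=lambda X,p,b: f(X,p,b,0); p0=[64,0.]
    else: g=f; p0=[64,0,.2]
    p,c=curve_fit(g,X[:,:2].T,X[:,2],p0=p0); print(p.round(3),np.sqrt(np.diag(c)).round(3))
go([(f1,1),(f2,1),(rv,-1)]); go([(f1,1)]); go([(f2,1)]); go([(rv,-1)])
"
```

```text
[6.644e+01 4.000e-03 2.050e-01] [0.896 0.006 0.004]
[66.238  0.209] [1.879 0.013]
[67.78   0.202] [1.726 0.012]
[66.702 -0.202] [1.215 0.008]
```

```bash

python3 -m jog '[[[15,0,0,0,0.8],[15,0,0,0,0.8]]]' >/dev/null; python3 r.py
python3 -m jog '[[[20,0,0,0,0],[30,0,0,0,0],[42,0,0,0,0],[42,0,0,0,0],[42,0,0,0,0]]]' | grep -E "force|width|clock|eef"; python3 r.py
python3 -m jog '[[[42,0,0,-10,0],[42,0,0,-30,0],[42,0,0,-60,0],[42,0,0,-60,0]]]'
python3 - <<'E'
from h import *
save('wrist','w11'); save('side','s11'); save('top','t11')
# bystander / ring change check
for f,a in (('side0','s11'),('top0','t11')):
    A=cv2.imread(f'pics/{f}.png').astype(int);B=cv2.imread(f'pics/{a}.png').astype(int); d=np.abs(A-B).max(2)
    for n,P in (('dish',(.4655,-.291,.01)),('w200',(.395,.049,.03)),('w100',(.395,.09,.02)),('w50',(.393,.129,.015)),('watch',(.585,-.29,.01)),('ring',(.662,-.0527,.125)),('tin0',(.47,.206,.01))):
        u,v=proj(f.rstrip('0'),[P])[0].astype(int); print(f,n,(d[v-8:v+9,u-8:u+9]>40).mean().round(2),end='; ')
    print()
E
```

```text
55.56 0.186 [-5.8  1.5 -1. ]
clock: 21.6
eef_pos: [0.6625, -0.0543, 0.3126]
contact_force: [0.2, -0.1, 0.8]
grip_width: 0.0423
gripper_force: 0.0
55.47 0.033 [ 0.2 -0.1  0.8]
clock: 22.0
eef_pos: [0.6632, -0.0538, 0.3777]
orientation: [[0.567, 0.824, 0.007], [0.824, -0.567, -0.0], [0.004, 0.006, -1.0]]
contact_force: [0.3, -0.3, 0.8]
grip_width: 0.0418
gripper_force: 0.0
side0 dish 0.0; side0 w200 0.0; side0 w100 0.0; side0 w50 0.0; side0 watch 0.0; side0 ring 0.15; side0 tin0 0.0; 
top0 dish 0.0; top0 w200 0.0; top0 w100 0.0; top0 w50 0.0; top0 watch 0.0; top0 ring 0.52; top0 tin0 0.07;
```

```bash
python3 -c "
from station import manip
print(manip.close_job())"
```

```text
the job is handed in; nothing more can be done
None
```

I set the tin in the nest, pushed the tray to its stop, and turned the knob to about 12 N by torque fit (±1 N), including one 28° back-off to re-measure first contact. I then let go and handed in at 22 s. The weights, open dish and timer show no movement in the pictures. I never gripped the ring, but I didn't measure its angle afterwards.

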